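Proof-load an oval strap loop on the bench pull tester

TASK

Proof-load the oval brass loop on the pull tester: push the spring balance forward so that its pin comes close to the fixed pin, and lay the loop flat over both pins. Then draw the stirrup handle by its wooden grip out until the pointer stands in the gap of the brass fork, and finish while still holding it there with the load on the loop. Leave the round ring and the D-ring where they lie.

Things in the scene. Friction and masses are not known exactly. Their poses are not given: they have to be found in the camera images.
- tester: Bench pull tester, fixed to the table: a dark wooden base 225 x 90 x 16 mm with a steel slide way. Its own +x axis runs along the slide way from the handle end to the fixed pin end; its z is up; pulling is along its -x. Origin on the table under the slide way, 110 mm behind (-x of) the fixed pin, on the centre line.
- fixed_pin (a point): Foot of the fixed upright pin (10 mm diameter, 24 mm tall, rounded top) on the flat top of the fixed steel block, 40 mm above the table. The loop lies round the pin on this flat top, which is 46 mm wide.
- balance: Spring balance, a carriage sliding freely (1 N friction, stays where left) along the tester's x, 45 mm travel; axes parallel to the tester's. Steel nose 42 mm wide, top at 40 mm, with an upright pin; behind it an aluminium housing, top at 58 mm, with a scale. Home (+x stop): origin on the tester's origin, pins 30 mm apart (centres). Starts drawn out, pins 55 to 72 mm apart: too far for the loop.
- balance_pin (a point): Foot of the balance's upright pin (10 mm diameter, 24 mm tall) on the nose, 40 mm above the table.
- pull_handle (a joint): How far rod, handle and pointer are drawn out of the balance against its spring, m along the tester's -x: 0 at rest on its stop, at most 0.036. Spring: 4 N at 0 plus 0.4 N per mm. At rest the handle pushes the balance rigidly; when pulled, the balance comes along first and the spring stretches once the loop is taut (pins 50 mm apart) or the balance is at its end of travel.
- handle_grip (a point): Centre of the wooden grip of the stirrup-shaped steel handle: a round bar 74 mm long and 16 mm thick, level, along the tester's y, 44 mm above the table, with only the table under it. Inside the stirrup, between the grip and its cross-bar towards the housing, is an opening 43 mm deep and 75 mm wide. At rest the point lies 132 mm to -x of the pointer.
- pointer (a point): Tip of the dark pointer, a blade 4 mm wide on top of the housing that moves with the handle. It points along the tester's +y.
- fork (a point): Middle of the gap between the two prongs of the brass fork, clamped on the housing's edge and stiff: the gap is 9 mm wide. The point lies where the pointer's tip is when it is centred in the gap; it rides with the balance and lies 12 to 26 mm to -x of the resting pointer.
- oval_loop: Oval (straight sides, round ends) strap loop of 8 mm brass bar lying flat: outside 76 x 50 mm, inside 60 x 34 mm, long way along its x, straight sides 26 mm long. Origin at the middle of its underside. 0.1 kg.
- round_ring: Round brass ring of 8 mm bar lying flat, 58 mm outside. Origin at the middle of its underside. To be left alone.
- d_ring: Brass D-ring of 8 mm bar lying flat, about 45 x 58 mm. Origin near its middle, on its underside. To be left alone.
There are look-alikes about, which are no part of the job. Leave any red or turquoise look-alike of the oval_loop alone.

How it is judged (in metres and radians):
On the way:
1. the oval loop lies flat over both pins and is let go, the spring at rest (x of fixed_pin in the frame of oval_loop between -0.031 and 0.031 m and y of fixed_pin in the frame of oval_loop between -0.018 and 0.018 m and z of fixed_pin in the frame of oval_loop between -0.004 and 0.003 m and x of balance_pin in the frame of oval_loop between -0.031 and 0.031 m and y of balance_pin in the frame of oval_loop between -0.018 and 0.018 m and z of balance_pin in the frame of oval_loop between -0.004 and 0.003 m and contact force between the fingers and oval_loop below 0.3 N and value of joint pull_handle below 0.004 m), for 0.3 s.
At the end, for the whole second after the job is handed in: The oval loop lies flat round both pins, taut (more than 5 N on the balance's pin) and not touched by the robot; the whole pointer stands within the fork's gap (within 2.5 mm of its middle) and still (under 10 mm/s); the robot is holding the handle out (x of fixed_pin in the frame of oval_loop between -0.031 and 0.031 m and y of fixed_pin in the frame of oval_loop between -0.018 and 0.018 m and z of fixed_pin in the frame of oval_loop between -0.004 and 0.003 m and x of balance_pin in the frame of oval_loop between -0.031 and 0.031 m and y of balance_pin in the frame of oval_loop between -0.018 and 0.018 m and z of balance_pin in the frame of oval_loop between -0.004 and 0.003 m and x of pointer in the frame of fork between -0.0025 and 0.0025 m and velocity of joint pull_handle between -0.01 and 0.01 m/s and contact force between oval_loop and balance above 5 N and contact force between the fingers and tester above 4 N and contact force between the arm and oval_loop below 0.3 N); the arm keeps its last pose, push and grip.
It fails at once if the round ring is moved more than 15 mm (distance of round_ring from where it was at the start of the episode above 0.015 m).
It fails at once if the D-ring is moved more than 15 mm (distance of d_ring from where it was at the start of the episode above 0.015 m).
It also fails if it takes over 61 s, if anything falls off the work surface, if the arm or the gripper's body presses on something with over 40 N, if the wrist force passes 120 N, or if a joint passes its speed limit or range.

ROBOT

A 7-joint arm with a two-finger parallel gripper is mounted at the origin on a cart in front of the work surface, level with it; the furniture and walls round the work are solid. World frame = base frame: x ahead of the robot, y to its left, z up, the work surface at z = 0. Lengths are in mm, angles in rad, forces in N, time in s.
With the tool pointing down it reaches from about 400 to 850 mm from the base axis. Payload 4.5 kg.
Tool frame: the origin (TCP) lies on the centre line of the jaws, within the pads' length; the fingertips stand 8 mm ahead of it and the grasp point (between the pads) lies 11 mm behind it; z points along the fingers, y is the direction in which the jaws open and shut (so a half turn about z gives the same grasp; the last joint's range is limited). The gripper opens to 85 mm and grips with 20 to 120 N. Pads are 22 mm wide; open, the fingers measure 114 mm over their backs; the gripper's body (76 mm by 85 mm) begins 54 mm behind the grasp point. The pads swing forward as they close: fully open they stand 13 mm farther back than shut.
Start: joints at [-1.096, 0.689, -0.195, 1.565, 0.157, 0.902, -0.215], TCP at [266.65, 565.292, 201.217] pointing down, gripper open.
Joint ranges: [-3.01, 3.01], [-0.46, 2.08], [-1.47, 1.51], [0.13, 2.56], [-1, 4.14], [0.04, 2.09], [-2.66, 2.66]. Speed limits (rad/s): [2.57, 2.57, 3.14, 3.14, 3.14, 3.14, 3.14].

INTERFACE

Orientations are given as [roll, pitch, yaw] about the fixed x, y, z axes, in that order (R = Rz(yaw) Ry(pitch) Rx(roll)).
In Python, from plant import env gives the robot as it stands.
- The arm moves only by the tool arm_command, never from a script. Its argument "rows" is a list that holds one entry, the list of rows, each a list of 6 numbers: the shift along the tool's x, y, z in mm, then the turn, a rotation vector about the tool's x, y, z in rad. In form: [[[dx, dy, dz, wx, wy, wz], ...]]. A call has 1 to 12 rows; each row is the pose to reach, as a shift and turn from the pose commanded when the call began, along the tool's axes at that moment; what a row does not reach only later rows make up. A row lasts 1/10 s, in which the tool goes at most 50 mm and 8.59 degrees, less where a joint would pass 70% of its speed; a pose out of reach is approached as far as the arm can. A call with a gripper value outside its range is refused whole. "fingers" is the opening, from -1 (shut) to 1 (fully open), set as the call begins (left out, the last holds). The fingers move at their own pace and stop on an object; "newtons" is the grip in N (left out, the last holds). Time passes only in rows, so rows that repeat a pose let the fingers close. It gives the time, the measured TCP pose, the force and the opening at its end, in the units of the state.
- env.observe(): the state, without advancing time (a new reading comes with each control period).
- env.get_image(name): name is "scene" or "side" or "wrist"; returns a dict with "pixels" (384x512x3 uint8, red, green, blue), "fx", "fy", "cx", "cy" (pixels), "rvec" (rotation vector, rad) and "tvec" (3), from world to camera coordinates, as OpenCV has them; the wrist camera has in their place "hand_eye" (4x4, takes a point from camera to tool coordinates, whose origin is the TCP and whose axes are the flange's). Camera axes: x right, y down, z forward; pixel columns grow to the right and rows downward; lengths in mm; the calibration is good to about 2 mm. The wrist camera is an equidistant fisheye: a pixel r from the principal point sees the ray r / f radians off the axis. A picture is of the moment at which its call begins: read the wrist's pose just before it. There is no depth.
- env.job_done(): hands the job in, once; it reports no verdict.
Trained networks look in a picture, given as the dict that the camera call returned (one of the last four; its "shot" number tells which), for a name from the list of things; names that differ only in an ending like _2 or _b are one class to them, and where a whole thing is asked for, a point or a joint stands for the part that bears it (a point fixed in the world has none). Each returns a list of dicts, best first, with "p" (0 to 1); they miss things now and then, are a little off and sometimes report something else, mostly with a low value. They report only what shows in the picture. A call takes as long as a camera call. They do not tell look-alikes from the thing itself.
- env.search_frame(picture, target): "box" ([centre column, centre row, width, height] in pixels, round what is visible of it).
- env.silhouettes(picture, target): "pixels" (384x512 bool, what is visible of it) and "box" ([centre column, centre row, width, height] in pixels, round what is visible of it).
The state is a dict: "clock": time; "joint_positions": joint angles; "qd": joint speeds; "tau": joint torques, N m; "ee_pos": TCP position; "tool_rot": TCP orientation; "force": force on the tool from outside, world axes, zero at the start; "moment": the same for the moment, N m; "width": finger opening in mm.
Only numpy, scipy, OpenCV 4.12 (cv2) and the standard library are available. Lean on these libraries where they do the work, as an engineer would, in place of code of your own. Each camera call takes 0.05 s, during which the arm holds its last target. There are 200 camera calls.

## Working session

There is one attempt and no reset: what is moved stays moved. The work goes in short steps, Python scripts to look and compute and a tool call to move; the robot and the scene stay as the last step left them, time stands still between calls to the robot, and variables do not carry over. Pictures are saved under pics/ and viewed, about 8 in all and at most 12, crops included, and the job is handed in when it is done.

Besides the shell and the picture viewer there is one more tool, called after ">>>" in YAML: its name, and indented under it one key for each argument. arm_command: Moves the arm, as the interface text tells. Its arguments: {"type":"object","properties":{"rows":{"type":"array"},"fingers":{"type":"number"},"newtons":{"type":"number"}},"required":["rows"]}

```bash
ls; mkdir -p pics; cat > h.py <<'E'
import numpy as np, cv2
from scipy.spatial.transform import Rotation as R
from plant import env
def ray(im,u,v,st=None):
    if 'hand_eye' in im:
        x=(u-im['cx'])/im['fx'];y=(v-im['cy'])/im['fy'];t=np.hypot(x,y)
        d=np.array([np.sin(t)*x/max(t,1e-9),np.sin(t)*y/max(t,1e-9),np.cos(t)])
        H=np.array(im['hand_eye']);Rt=rot(st)
        return np.array(st['ee_pos'])+Rt@H[:3,3],Rt@H[:3,:3]@d
    Rm=cv2.Rodrigues(np.array(im['rvec'],float))[0]
    return -Rm.T@np.array(im['tvec'],float).ravel(),Rm.T@np.array([(u-im['cx'])/im['fx'],(v-im['cy'])/im['fy'],1])
def rot(st): 
    return R.from_euler('xyz',st['tool_rot']).as_matrix()
def hit(im,u,v,z,st=None):
    o,d=ray(im,u,v,st);return o+d*(z-o[2])/d[2]
def proj(im,P,st=None):
    P=np.array(P,float)
    if 'hand_eye' in im:
        H=np.array(im['hand_eye']);p=rot(st).T@(P-np.array(st['ee_pos']));c=H[:3,:3].T@(p-H[:3,3])
        t=np.arctan2(np.hypot(c[0],c[1]),c[2]);a=np.arctan2(c[1],c[0])
        return im['cx']+im['fx']*t*np.cos(a),im['cy']+im['fy']*t*np.sin(a)
    c=cv2.Rodrigues(np.array(im['rvec'],float))[0]@P+np.array(im['tvec'],float).ravel()
    return im['cx']+im['fx']*c[0]/c[2],im['cy']+im['fy']*c[1]/c[2]
def shot(n):
    st=env.observe();return env.get_image(n),st
def save(name,*ims):
    cv2.imwrite('pics/'+name,cv2.cvtColor(np.hstack(ims),cv2.COLOR_RGB2BGR))
def loc(st,P):
    "tool-frame offset of world point"
    return rot(st).T@(np.array(P)-np.array(st['ee_pos']))
E
python3 - <<'E'
from h import *
st=env.observe();print(st)
ims={}
for n in("scene","side","wrist"):
    im,s=shot(n);ims[n]=im
    for t in("tester","balance","fork","pointer","handle_grip","oval_loop","round_ring","d_ring"):
        print(n,t,[(np.round(d['box']).tolist(),round(d['p'],2)) for d in env.search_frame(im,t)[:5]])
save('a.png',cv2.resize(ims['scene']['pixels'],(800,600)))
save('b.png',cv2.resize(ims['side']['pixels'],(800,600)))
E
```

```text
pics
{'clock': 0.0, 'joint_positions': array([-1.09619272,  0.69001604, -0.19449416,  1.56637182,  0.15727832,
        0.90248204, -0.21511341]), 'qd': array([-9.94262353e-04, -5.57610213e-04,  7.54622025e-05, -4.29838674e-04,
        1.05454950e-04, -9.51493362e-04, -2.19875254e-03]), 'tau': array([-3.86106967e-04, -5.39621937e+01, -1.26660191e+00, -1.58541763e+01,
        9.04094602e-03,  9.51701979e-03, -2.20230383e-06]), 'ee_pos': array([266.41368665, 564.57938489, 200.35618294]), 'tool_rot': array([-3.13970802e+00,  1.28484270e-04,  2.70083484e+00]), 'force': array([ 0.28228587, -0.41289452, -0.7462603 ]), 'moment': array([-0.00610492,  0.03172399,  0.0474001 ]), 'width': 85.65358344525012}
scene tester [([230.0, 182.0, 49.0, 34.0], 0.69), ([239.0, 200.0, 31.0, 13.0], 0.54)]
scene balance [([240.0, 191.0, 42.0, 39.0], 0.87)]
scene fork []
scene pointer [([238.0, 199.0, 36.0, 15.0], 0.57)]
scene handle_grip [([239.0, 196.0, 34.0, 15.0], 0.86)]
scene oval_loop [([378.0, 269.0, 36.0, 14.0], 0.91), ([213.0, 235.0, 34.0, 10.0], 0.67), ([194.0, 218.0, 28.0, 14.0], 0.58), ([234.0, 260.0, 36.0, 14.0], 0.54), ([238.0, 197.0, 36.0, 11.0], 0.54)]
scene round_ring [([299.0, 243.0, 30.0, 14.0], 0.49), ([238.0, 188.0, 37.0, 33.0], 0.37)]
scene d_ring [([298.0, 288.0, 32.0, 17.0], 0.78)]
side tester [([245.0, 266.0, 66.0, 106.0], 0.61)]
side balance [([256.0, 247.0, 48.0, 69.0], 0.71)]
side fork [([260.0, 240.0, 8.0, 9.0], 0.49)]
side pointer [([262.0, 218.0, 31.0, 7.0], 0.83)]
side handle_grip [([260.0, 229.0, 38.0, 32.0], 0.68)]
side oval_loop [([289.0, 191.0, 21.0, 13.0], 0.58), ([294.0, 211.0, 24.0, 12.0], 0.46), ([304.0, 239.0, 32.0, 13.0], 0.45)]
side round_ring [([238.0, 191.0, 22.0, 11.0], 0.68)]
side d_ring []
wrist tester []
wrist balance []
wrist fork []
wrist pointer []
wrist handle_grip []
wrist oval_loop []
wrist round_ring [([89.0, 380.0, 24.0, 9.0], 0.57)]
wrist d_ring []
```

View pics/a.png

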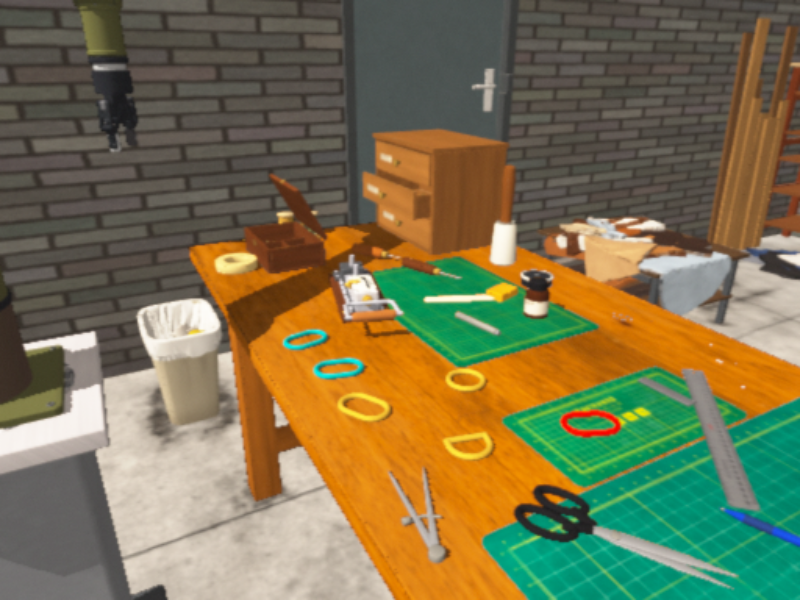

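View pics/b.png

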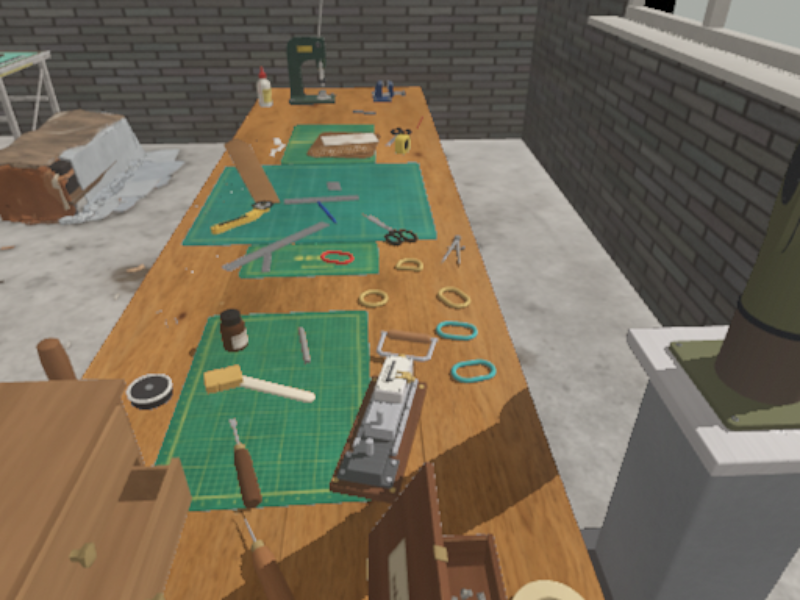

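Candidates for the loop in the scene picture (512-px coordinates): brass oval (234,260), turquoise (213,235) and (194,218), red (378,269). The brass oval is the one to take. The ring is at (299,243) and the D-ring at (298,288).

```bash
python3 - <<'E'
from h import *
a,_=shot('scene');b,_=shot('side')
k=.64
def p(im,l): 
    for n,u,v,z in l: print(n,np.round(hit(im,u*k,v*k,z),0))
print('cams',ray(a,0,0)[0],ray(b,0,0)[0])
p(a,[('loop',364,407,4),('ring',465,380,4),('D',468,446,4),('grip',370,314,44),('turq1',305,339,4),('turq2',338,369,4)])
p(b,[('loop',454,297,4),('ring',374,298,4),('D',410,265,4),('grip',408,337,44),('fixpin foot',365,455,40),('balpin foot',381,425,40),('turq',457,330,4),('basecornerL',333,488,16),('basecornerR',388,496,16),('basecornerBR',425,385,16),('ptr',405,375,62),('bottle',232,345,0)])
c=a['pixels'][150:230,190:290];d=b['pixels'][200:325,200:300]
save('c.png',cv2.resize(c,(400,320),interpolation=2),cv2.resize(d,(400,500),interpolation=2)[:320]) 
save('c2.png',cv2.resize(b['pixels'][195:320,195:295],(480,600),interpolation=2))
E
```

```text
cams [ 191.71480186 -877.52767443  436.09732995] [613.80555192 669.76151827 609.20932283]
loop [ 457. -275.    4.]
ring [ 615. -280.    4.]
D [ 532. -410.    4.]
grip [555. -87.  44.]
turq1 [454. -47.   4.]
turq2 [ 465. -165.    4.]
loop [ 455. -270.    4.]
ring [ 613. -274.    4.]
D [ 533. -403.    4.]
grip [558. -89.  44.]
fixpin foot [630. 159.  40.]
balpin foot [608. 106.  40.]
turq [ 464. -159.    4.]
basecornerL [672. 190.  16.]
basecornerR [602. 206.  16.]
basecornerBR [537.   0.  16.]
ptr [570.  29.  62.]
bottle [ 864. -140.    0.]
```

View pics/c2.png

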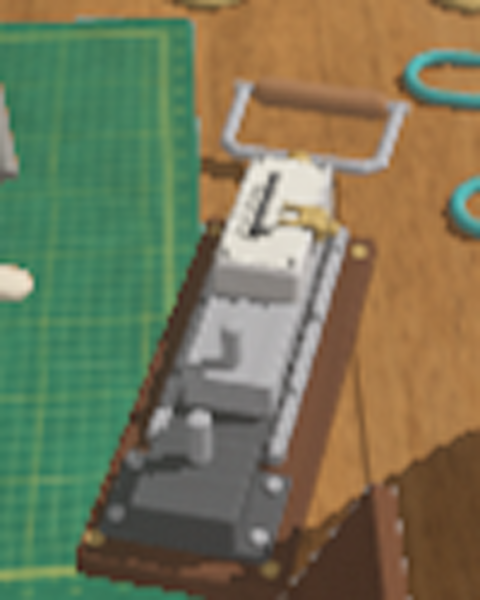

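The close crop confirms the tester layout: the fixed pin is at the near end, the fork and pointer are on the housing, and the grip is at the far end. The tester's +x runs at a yaw of about 73°.

```bash
cat >> h.py <<'E'
def go(pos,yawdeg,st=None):
    "tool-frame shift and turn to reach pos with tool straight down at yaw"
    st=st or env.observe();M=rot(st);T=R.from_euler('xyz',[np.pi,0,np.radians(yawdeg)]).as_matrix()
    w=R.from_matrix(M.T@T).as_rotvec()
    print('pose',np.round(st['ee_pos'],1),np.round(np.degrees(st['tool_rot']),1),'move',np.round(M.T@(np.array(pos)-st['ee_pos']),1),np.round(w,3))
E
python3 -c "
from h import *
go((570,0,340),17);go((570,0,340),90)"
```

```text
pose [266.7 565.3 201.2] [180.    0.  154.7] move [-515.5 -381.8 -138.8] [ 0.    -0.     2.404]
pose [266.7 565.3 201.2] [180.    0.  154.7] move [-515.5 -381.8 -138.8] [ 0.   -0.    1.13]
```

>>> arm_command:
  rows:
    - [[0,0,-50,0,0,0],[-40,-30,-95,0,0,0.1],[-75,-55,-139,0,0,0.2],[-115,-85,-139,0,0,0.35],[-155,-115,-139,0,0,0.5],[-195,-145,-139,0,0,0.65],[-235,-175,-139,0,0,0.8],[-275,-205,-139,0,0,0.95],[-315,-233,-139,0,0,1.1],[-355,-263,-139,0,0,1.25],[-395,-293,-139,0,0,1.4],[-435,-322,-139,0,0,1.55]]

```text
clock: 2.65
ee_pos: [513.3, 105.0, 340.6]
tool_rot: [3.141, -0.001, 1.145]
force: [-0.2, 1.2, 0.2]
width: 85.5
```

```bash
python3 -c "
from h import *
go((570,0,340),17)"
```

```text
pose [513.3 105.  340.6] [180.   -0.   65.6] move [-72.2  95.    0.5] [-0.    -0.001  0.848]
```

>>> arm_command:
  rows:
    - [[-36,48,0,0,0,0.15],[-72,95,0,0,0,0.3],[-72,95,0,0,0,0.45],[-72,95,0,0,0,0.6],[-72,95,0,0,0,0.75],[-72,95,0,0,0,0.848],[-72,95,0,0,0,0.848],[-72,95,0,0,0,0.848]]
  fingers: 0.0

```text
clock: 3.45
ee_pos: [570.1, 2.5, 340.2]
tool_rot: [-3.141, -0.0, 0.306]
force: [0.7, -0.1, -0.5]
width: 42.4
```

```bash
python3 - <<'E'
from h import *
im,s=shot('wrist');print(s['ee_pos'],s['tool_rot'],s['width'],s['force'],im['fx'],im['cx'],im['cy'])
import pickle;pickle.dump((im,s),open('w1.pkl','wb'))
save('w1.png',cv2.resize(im['pixels'],(800,600),interpolation=2))
for t in("handle_grip","pointer","fork","balance","oval_loop"):
    print(t,[(np.round(d['box']).tolist(),round(d['p'],2)) for d in env.search_frame(im,t)[:5]])
E
```

```text
[570.0953926    2.47572629 340.16486448] [-3.14148403e+00 -2.16816147e-06  3.05622903e-01] 42.39046488187526 [ 0.69841783 -0.07579372 -0.5241248 ] 297.3186396354542 253.3782430585944 190.22431862057607
handle_grip [([296.0, 169.0, 58.0, 60.0], 0.61)]
pointer [([296.0, 167.0, 56.0, 63.0], 0.9), ([233.0, 130.0, 178.0, 141.0], 0.22)]
fork [([243.0, 147.0, 17.0, 15.0], 0.55)]
balance [([259.0, 150.0, 131.0, 109.0], 0.76)]
oval_loop [([367.0, 244.0, 36.0, 25.0], 0.88), ([318.0, 225.0, 34.0, 31.0], 0.75), ([260.0, 215.0, 32.0, 42.0], 0.73), ([471.0, 163.0, 22.0, 31.0], 0.53), ([295.0, 167.0, 56.0, 62.0], 0.23)]
```

View pics/w1.png

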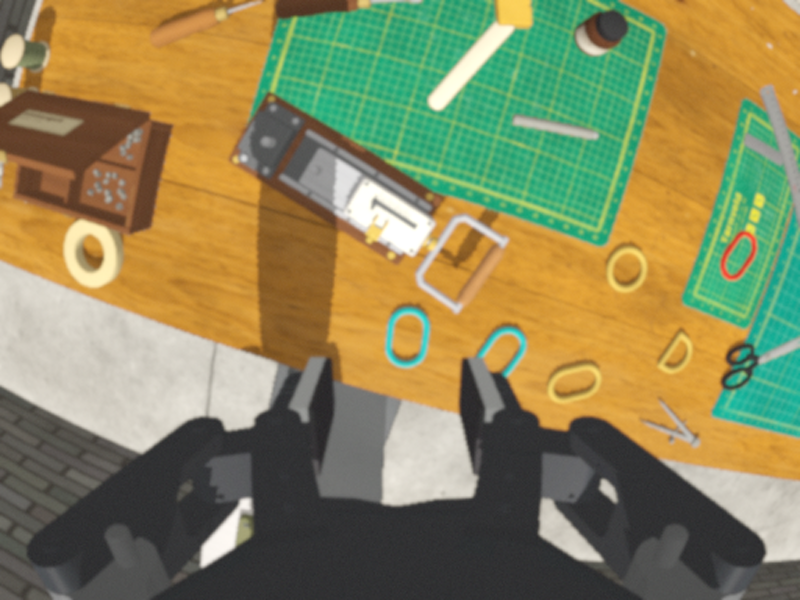

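```bash
python3 - <<'E'
from h import *
import pickle;im,s=pickle.load(open('w1.pkl','rb'))
for n,u,v,z in [('gripEndA',503,248,44),('gripEndB',464,304,44),('grip',484,277,44),('loop',575,382,4),('loopL',553,392,4),('loopR',598,373,4),('ring',627,268,4),('D',677,352,4),('baseC1',272,93,16),('baseC2',234,160,16),('baseC3',405,262,16),('baseC4',440,200,16),('housing c',390,217,58)]:
    print(n,np.round(hit(im,u*.64,v*.64,z,s),0))
H=np.array(im['hand_eye']);print(H.round(3))
E
```

```text
gripEndA [ 593. -108.   44.]
gripEndB [524. -89.  44.]
grip [558. -99.  44.]
loop [ 459. -275.    4.]
loopL [ 438. -251.    4.]
loopR [ 479. -301.    4.]
ring [ 618. -279.    4.]
D [ 539. -410.    4.]
baseC1 [678. 175.  16.]
baseC2 [597. 196.  16.]
baseC3 [542. -18.  16.]
baseC4 [618. -33.  16.]
housing c [589.  13.  58.]
[[   0.      -0.96    -0.278   71.16 ]
 [   1.       0.       0.       0.91 ]
 [  -0.      -0.278    0.96  -171.708]
 [   0.       0.       0.       1.   ]]
```

```bash
python3 -c "
from h import *
go((557,-95,150),-15.5)"
```

```text
pose [570.1   2.3 340.3] [-180.    -0.    17.4] move [-41.6  88.9 190.2] [-0.    -0.     0.574]
```

>>> arm_command:
  rows:
    - [[-9,20,40,0,0,0.14],[-18,40,82,0,0,0.28],[-28,60,124,0,0,0.42],[-37,80,166,0,0,0.55],[-42,89,190,0,0,0.574],[-42,89,190,0,0,0.574],[-42,89,190,0,0,0.574]]

```text
clock: 4.45
ee_pos: [557.2, -95.0, 150.7]
tool_rot: [-3.141, -0.0, -0.27]
force: [0.2, 0.4, 0.7]
width: 42.7
```

```bash
python3 - <<'E'
from h import *
im,s=shot('wrist');print(s['ee_pos'],s['tool_rot'],s['width'])
import pickle;pickle.dump((im,s),open('w2.pkl','wb'))
save('w2.png',cv2.resize(im['pixels'],(800,600),interpolation=2))
for t in("handle_grip","pointer","fork","balance","oval_loop"):
    print(t,[(np.round(d['box']).tolist(),round(d['p'],2)) for d in env.search_frame(im,t)[:5]])
E
```

```text
[557.20194837 -94.96375994 150.67943948] [-3.14101108e+00 -4.18326097e-04 -2.70249411e-01] 42.669423559875874
handle_grip [([188.0, 178.0, 153.0, 97.0], 0.83), ([160.0, 179.0, 200.0, 99.0], 0.7), ([409.0, 210.0, 48.0, 51.0], 0.52)]
pointer [([188.0, 177.0, 147.0, 94.0], 0.66)]
fork [([134.0, 202.0, 19.0, 26.0], 0.84)]
balance [([160.0, 179.0, 202.0, 100.0], 0.61)]
oval_loop [([239.0, 258.0, 52.0, 52.0], 0.77), ([410.0, 209.0, 47.0, 50.0], 0.73), ([478.0, 19.0, 26.0, 38.0], 0.58), ([329.0, 227.0, 45.0, 52.0], 0.55)]
```

View pics/w2.png

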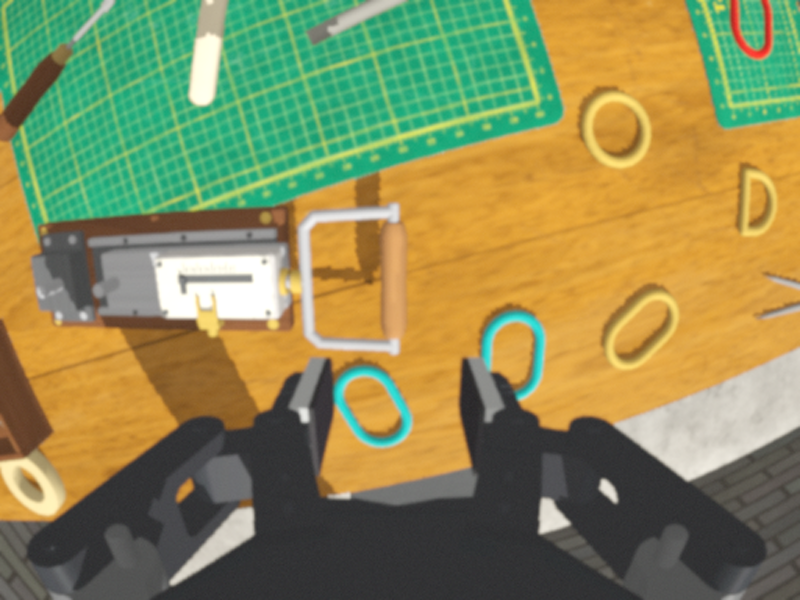

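```bash
cat > m.py <<'E'
from h import *
import pickle,sys
def rep(f,pts,yaw):
    im,s=pickle.load(open(f,'rb'));ex=np.array([np.cos(np.radians(yaw)),np.sin(np.radians(yaw)),0])
    for n,u,v,z in pts:
        p=hit(im,u*.64,v*.64,z,s);print(n,np.round(p,1),'along',round(ex@p,1),'across',round(-ex[1]*p[0]+ex[0]*p[1],1))
E
python3 - <<'E'
from m import *
rep('w2.pkl',[('grip',394,280,44),('gripA',396,224,44),('gripB',393,337,44),('fork',208,318,60),('ptr',183,290,60),('balpin top',104,287,64),('fixpin top',45,293,64),
('baseTR',289,207,16),('baseBR',291,328,16),('baseTL',42,227,16),('loop',642,328,4),('loopTop',668,298,8),('loopBot',616,359,8),('ring',616,129,4)],74.5)
E
```

```text
grip [559.3 -94.9  44. ] along 58.1 across -564.3
gripA [ 592.5 -105.3   44. ] along 56.9 across -599.1
gripB [523.3 -84.2  44. ] along 58.7 across -526.7
fork [571.3  23.7  60. ] along 175.5 across -544.2
ptr [593.2  33.7  60. ] along 191.0 across -562.6
balpin top [612.5  90.6  64. ] along 251.0 across -566.0
fixpin top [624.3 147.9  64. ] along 309.4 across -562.1
baseTR [620.2 -38.7  16. ] along 128.5 across -608.0
baseBR [538.5 -12.6  16. ] along 131.7 across -522.3
baseTL [676.3 173.9  16. ] along 348.3 across -605.2
loop [ 459.3 -274.5    4. ] along -141.8 across -515.9
loopTop [ 479.7 -299.4    8. ] along -160.3 across -542.3
loopBot [ 441.6 -246.4    8. ] along -119.4 across -491.4
ring [ 617.1 -277.8    4. ] along -102.8 across -668.8
```

>>> arm_command:
  rows:
    - [[1,-1,45,0,0,0],[1,-1,85,0,0,0],[1,-1,105,0,0,0],[1,-1,117,0,0,0],[1,-1,117,0,0,0],[1,-1,117,0,0,0]]

```text
clock: 5.35
ee_pos: [558.7, -94.8, 34.2]
tool_rot: [-3.142, -0.002, -0.271]
force: [-0.0, -0.0, 0.0]
width: 42.5
```

>>> arm_command:
  rows:
    - [[0,0,0,0,0,0],[0,0,0,0,0,0],[0,0,0,0,0,0],[0,0,0,0,0,0],[0,0,0,0,0,0],[0,0,0,0,0,0],[0,0,0,0,0,0],[0,0,0,0,0,0]]
  fingers: -1
  newtons: 40

```text
clock: 6.15
ee_pos: [557.8, -94.5, 33.1]
tool_rot: [-3.142, 0.0, -0.271]
force: [0.3, -0.3, -0.4]
width: 0.1
```

The fingers shut on nothing, so I'll look.

```bash
python3 - <<'E'
from h import *
im,s=shot('wrist');print(s['ee_pos'],s['tool_rot'],s['width'])
import pickle;pickle.dump((im,s),open('w3.pkl','wb'))
b,_=shot('side')
save('w3.png',cv2.resize(im['pixels'],(480,360),interpolation=2),cv2.resize(b['pixels'][180:270,210:330],(320,240),interpolation=2).repeat(1,0) if 0 else cv2.resize(b['pixels'][165:285,215:321],(320,360),interpolation=2))
E
```

```text
[557.78573304 -94.54479467  33.11937246] [-3.14156832e+00  1.11117542e-04 -2.71205682e-01] 0.1345190258360102
```

View pics/w3.png

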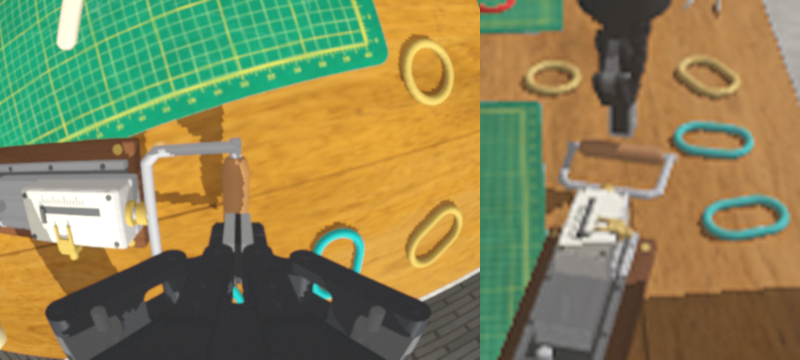

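```bash
python3 - <<'E'
from h import *
import pickle
b,s=shot('side');a,_=shot('scene')
print('tcp side',proj(b,s['ee_pos']),'tip',proj(b,np.array(s['ee_pos'])-[0,0,8]),'scene tip',proj(a,np.array(s['ee_pos'])-[0,0,8]))
for t in("handle_grip",'pointer'):
  for n,i in(('side',b),('scene',a)): print(n,t,[(np.round(d['box'],1).tolist(),round(d['p'],2)) for d in env.search_frame(i,t)[:2]])
print('grip bar at 44 from side',hit(b,263.7,215.7,44))
w,ws=pickle.load(open('w3.pkl','rb'));print('tip wrist',np.array(proj(w,np.array(ws['ee_pos'])-[0,0,8],ws))*480/512)
for u,v in((237,160),(237,213),(237,190)):print(hit(w,u*512/480,v*512/480,44,ws))
x,y=map(int,proj(a,s['ee_pos']))
save('sc.png',cv2.resize(a['pixels'][y-60:y+40,x-60:x+60],(720,600),interpolation=2))
E
```

```text
tcp side (np.float64(261.0805281726739), np.float64(217.74500169727963)) tip (np.float64(261.0490913139044), np.float64(220.1695195446578)) scene tip (np.float64(239.31823065382602), np.float64(208.54107840771292))
side handle_grip [([259.6, 227.3, 38.3, 33.8], 0.65)]
scene handle_grip [([240.7, 197.7, 33.8, 16.5], 0.54)]
side pointer [([260.4, 230.1, 38.5, 32.2], 0.53)]
scene pointer [([239.5, 199.8, 40.8, 18.9], 0.6)]
grip bar at 44 from side [551.47470306 -88.55713502  44.        ]
tip wrist [236.79996247 205.3573833 ]
[ 592.64691083 -104.42195406   44.        ]
[560.00859731 -95.33391924  44.        ]
[574.67265569 -99.41809717  44.        ]
```

View pics/sc.png

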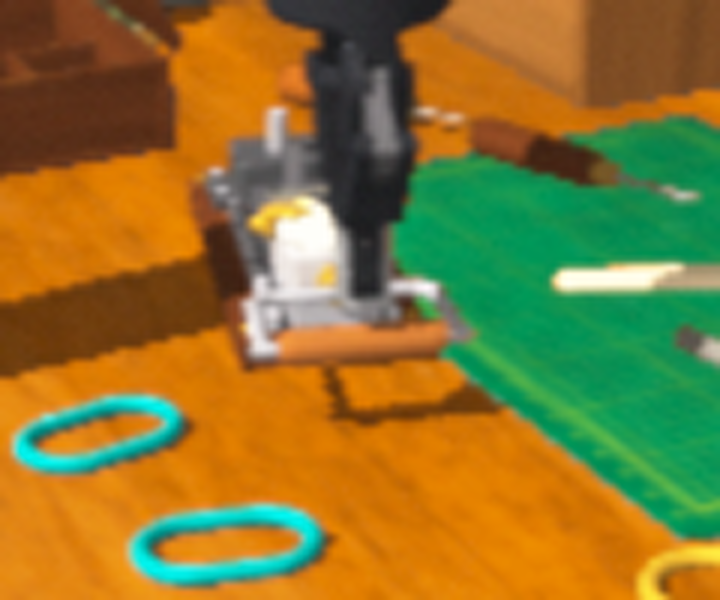

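```bash
python3 - <<'E'
from h import *
b,s=shot('side');a,_=shot('scene')
x,y=map(int,proj(a,s['ee_pos']))
def tri(r1,r2):
    A=np.zeros((3,3));c=np.zeros(3)
    for o,d in(r1,r2):
        d=d/np.linalg.norm(d);P=np.eye(3)-np.outer(d,d);A+=P;c+=P@o
    p=np.linalg.solve(A,c);return p
sc=lambda u,v:ray(a,x-60+u/6,y-60+v/6)
sd=lambda u,v:ray(b,215+(u-480)/320*106,165+v/3)
print('tip',tri(sc(367,296),sd(622,134)),'bar',tri(sc(362,342),sd(627,152)))
print('barL',tri(sc(280,344),sd(670,158)),s['ee_pos'])
E
```

```text
tip [558.72998678 -92.01543546  62.58163449] bar [554.68597681 -93.37333418  42.41822832]
barL [520.17786171 -81.60162455  43.79485167] [557.81426166 -94.51108117  33.15790052]
```

Triangulation puts the bar at z ≈ 42, as described. The fingertips are at z ≈ 62, although the reported pose puts them at 25. The fingers shut above the bar, so I'll reopen, go lower in guarded steps, and check again.

>>> arm_command:
  rows:
    - [[0,0,0,0,0,0],[0,0,0,0,0,0],[0,0,0,0,0,0],[0,0,0,0,0,0],[0,0,4,0,0,0],[0,0,8,0,0,0],[0,0,12,0,0,0],[0,0,16,0,0,0]]
  fingers: 0

```text
clock: 7.45
ee_pos: [557.7, -94.5, 16.7]
tool_rot: [-3.142, 0.0, -0.271]
force: [-0.1, 0.1, 0.6]
width: 42.5
```

```bash
python3 - <<'E'
from h import *
w,s=shot('wrist');b,_=shot('side');a,_=shot('scene');print(s['ee_pos'],s['force'],s['width'])
x,y=map(int,proj(a,s['ee_pos']));print(x,y)
save('d.png',cv2.resize(a['pixels'][y-50:y+30,x-45:x+45],(400,356),interpolation=2),cv2.resize(b['pixels'][180:260,215:305],(400,356),interpolation=2))
E
```

```text
[557.69108876 -94.47731481  16.65947226] [-0.08317038  0.11880322  0.6428915 ] 42.46859619421375
239 211
```

View pics/d.png

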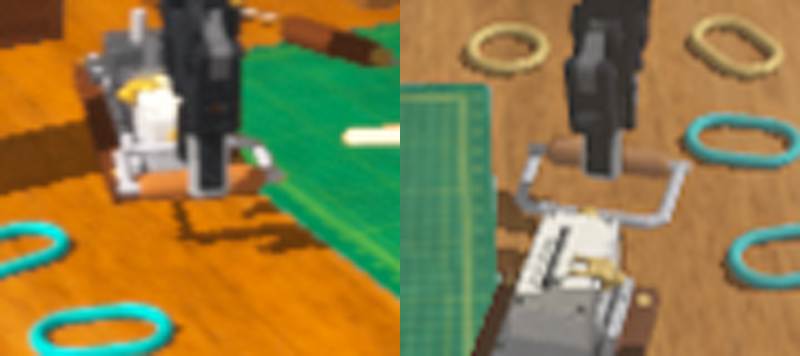

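The fingers now straddle the bar, with the tips near its underside. I'll go 12 mm lower and close.

>>> arm_command:
  rows:
    - [[0,0,4,0,0,0],[0,0,8,0,0,0],[0,0,12,0,0,0],[0,0,12,0,0,0]]

```text
clock: 8.0
ee_pos: [557.4, -94.4, 4.5]
tool_rot: [-3.141, 0.001, -0.271]
force: [-0.1, 0.1, 0.2]
width: 42.7
```

>>> arm_command:
  rows:
    - [[0,0,0,0,0,0],[0,0,0,0,0,0],[0,0,0,0,0,0],[0,0,0,0,0,0],[0,0,0,0,0,0],[0,0,0,0,0,0],[0,0,0,0,0,0]]
  fingers: -1
  newtons: 40

```text
clock: 8.7
ee_pos: [557.9, -94.4, 5.4]
tool_rot: [-3.141, -0.0, -0.271]
force: [-0.6, 0.7, 3.6]
width: 14.2
```

Gripped at 14 mm. Now I'll push the balance forward, which is tool −y.

>>> arm_command:
  rows:
    - [[0,-4,0,0,0,0],[0,-8,0,0,0,0],[0,-12,0,0,0,0],[0,-16,0,0,0,0],[0,-20,0,0,0,0],[0,-22,0,0,0,0],[0,-22,0,0,0,0]]

```text
clock: 9.4
ee_pos: [564.1, -72.1, 5.3]
tool_rot: [-3.141, -0.0, -0.27]
force: [-1.9, 0.7, 5.3]
width: 13.7
```

>>> arm_command:
  rows:
    - [[0,-2,0,0,0,0],[0,-3,0,0,0,0],[0,-4,0,0,0,0],[0,-4,0,0,0,0]]

```text
clock: 9.8
ee_pos: [565.0, -68.8, 5.3]
tool_rot: [-3.141, -0.0, -0.271]
force: [-1.1, -0.4, 5.4]
width: 14.0
```

>>> arm_command:
  rows:
    - [[0,-1,0,0,0,0],[0,-2,0,0,0,0],[0,-3,0,0,0,0],[0,-3,0,0,0,0]]

```text
clock: 10.2
ee_pos: [565.4, -67.3, 5.3]
tool_rot: [3.14, -0.0, -0.272]
force: [-0.9, -2.6, 5.5]
width: 14.2
```

>>> arm_command:
  rows:
    - [[0,-1,0,0,0,0],[0,-2,0,0,0,0],[0,-3,0,0,0,0],[0,-3,0,0,0,0]]

```text
clock: 10.6
ee_pos: [565.4, -67.4, 5.4]
tool_rot: [3.137, -0.001, -0.274]
force: [-3.8, -6.3, 4.9]
width: 13.8
```

>>> arm_command:
  rows:
    - [[0,3,0,0,0,0],[0,4,0,0,0,0],[0,4,0,0,0,0]]

```text
clock: 10.9
ee_pos: [565.4, -67.3, 5.3]
tool_rot: [-3.141, -0.0, -0.271]
force: [-0.5, -0.3, 4.8]
width: 14.0
```

>>> arm_command:
  rows:
    - [[0,0,0,0,0,0],[0,0,0,0,0,0],[0,0,0,0,0,0],[0,0,0,0,0,0],[0,0,-20,0,0,0],[0,0,-60,0,0,0],[0,0,-105,0,0,0],[0,0,-145,0,0,0],[0,0,-145,0,0,0]]
  fingers: 0

```text
clock: 11.8
ee_pos: [569.0, -68.9, 155.2]
tool_rot: [-3.141, -0.01, -0.271]
force: [0.8, -0.0, 0.1]
width: 42.8
```

```bash
python3 - <<'E'
from h import *
print(env.observe()['joint_positions'].round(2))
go((459,-274,150),-54)
E
```

```text
[-0.27  0.74  0.54  1.81 -0.54  0.74 -1.28]
pose [569.  -68.9 155.2] [-179.9   -0.6  -15.6] move [-51.  227.1   4.5] [-0.004 -0.01   0.671]
```

>>> arm_command:
  rows:
    - [[-8,35,4,0,0,0.13],[-16,72,4,0,0,0.26],[-25,110,4,0,0,0.39],[-33,148,4,0,0,0.52],[-42,187,4,0,0,0.64],[-50,225,4,0,0.01,0.67],[-51,227,4,0,0.01,0.67],[-51,227,4,0,0.01,0.67],[-51,227,4,0,0.01,0.67]]
  fingers: 0.55

```text
clock: 12.7
ee_pos: [456.0, -271.0, 145.5]
tool_rot: [-3.138, -0.008, -0.939]
force: [-0.3, 0.8, -0.6]
width: 66.1
```

```bash
python3 - <<'E'
from h import *
import pickle
im,s=shot('wrist');print(s['ee_pos'],s['tool_rot'],s['width'])
pickle.dump((im,s),open('w4.pkl','wb'))
for d in env.silhouettes(im,'oval_loop'):
    m=d['pixels'];v,u=np.nonzero(m);col=im['pixels'][m].mean(0).round()
    cs=cv2.findContours(m.astype(np.uint8),cv2.RETR_EXTERNAL,cv2.CHAIN_APPROX_NONE)[0];c=max(cs,key=len)[:,0]
    w=np.array([hit(im,a,b,4,s)[:2] for a,b in c],np.float32)
    print(round(d['p'],2),np.round(d['box']),col,cv2.minAreaRect(w))
save('w4.png',cv2.resize(im['pixels'],(640,480),interpolation=2))
E
```

```text
[ 455.96961752 -271.00985968  145.50949127] [-3.13756666 -0.00754093 -0.93922481] 66.07864696747819
0.84 [193. 242.  56.  52.] [ 73. 191. 180.] ((466.37701416015625, -164.31492614746094), (48.147735595703125, 74.44287109375), 76.54583740234375)
0.81 [255. 170.  49.  70.] [221. 189.  95.] ((457.21868896484375, -273.9240417480469), (50.569583892822266, 75.7103042602539), 29.04171371459961)
```

View pics/w4.png

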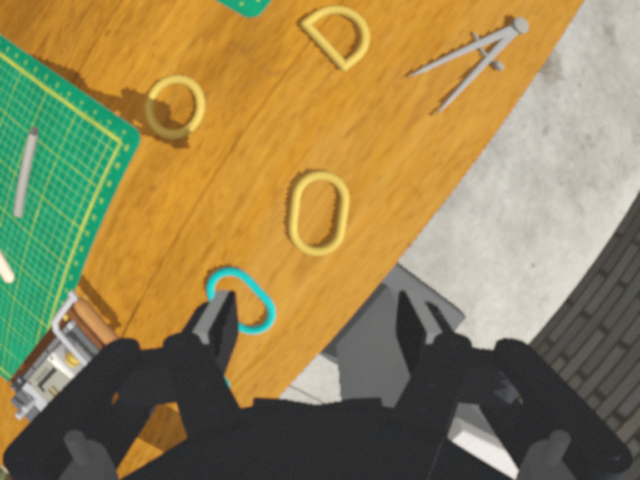

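The silhouette's real size is 50.6 × 75.7 mm, which matches the oval, at (457,−274) with its long axis at −61°. The colour is brass, so the choice holds.

```bash
python3 -c "
from h import *
go((457.2,-273.9,5),-61)"
```

```text
pose [ 456.3 -270.8  145.7] [-179.8   -0.5  -53.8] move [  1.9   1.6 140.7] [-0.004 -0.008  0.126]
```

>>> arm_command:
  rows:
    - [[1,1,40,0,-0.008,0.12],[2,1,80,0,-0.008,0.126],[2,1.5,115,0,-0.008,0.126],[2,1.5,140,0,-0.008,0.126],[2,1.5,148,0,-0.008,0.126],[2,1.5,151,0,-0.008,0.126],[2,1.5,151,0,-0.008,0.126]]

```text
clock: 13.5
ee_pos: [457.2, -276.0, -4.2]
tool_rot: [-3.137, -0.002, -1.066]
force: [0.2, -0.4, -0.7]
width: 66.7
```

```bash
python3 - <<'E'
from h import *
s=env.observe();print(s['ee_pos'],s['tool_rot'],s['force'])
a,_=shot('scene');b,_=shot('side');w,_=shot('wrist')
x,y=map(int,proj(a,[457,-274,5]));p,q=map(int,proj(b,[457,-274,5]));print(x,y,p,q)
save('e.png',cv2.resize(a['pixels'][y-50:y+20,x-40:x+40],(400,350),interpolation=2),cv2.resize(b['pixels'][q-35:q+25,p-35:p+34],(400,350),interpolation=2))
E
```

```text
[ 457.20959525 -275.96425493   -4.24953823] [-3.13717129e+00 -1.64945497e-03 -1.06645414e+00] [ 0.21054792 -0.42882565 -0.68059072]
232 259 289 189
```

View pics/e.png

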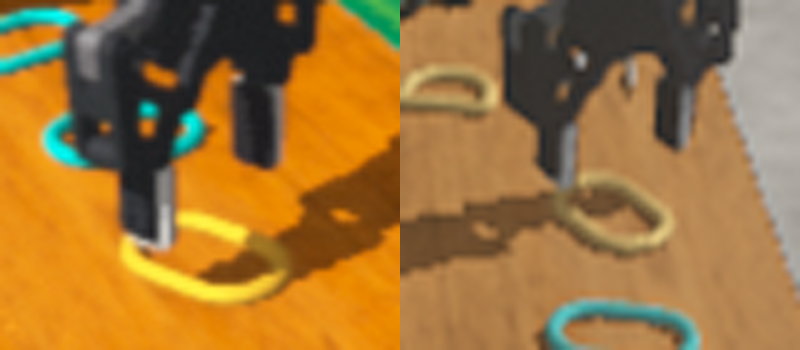

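```bash
python3 - <<'E'
from h import *
a,s=shot('scene');b,_=shot('side')
def tri(r1,r2):
    A=np.zeros((3,3));c=np.zeros(3)
    for o,d in(r1,r2):
        d=d/np.linalg.norm(d);P=np.eye(3)-np.outer(d,d);A+=P;c+=P@o
    return np.linalg.solve(A,c)
sc=lambda u,v:ray(a,232-40+u/5,259-50+v/5)
sd=lambda u,v:ray(b,289-35+(u-400)*69/400,189-35+v*60/350)
T=[tri(sc(150,243),sd(672,147)),tri(sc(260,165),sd(562,183))]
print(T,(T[0]+T[1])/2,'loop',tri(sc(205,258),sd(614,213)),s['ee_pos'],s['tool_rot'])
E
```

```text
[array([ 423.28918248, -291.87149205,   29.92209665]), array([ 486.97982231, -259.07302966,   30.32695974])] [ 455.13450239 -275.47226085   30.1245282 ] loop [ 455.43725161 -272.54327803    1.71754143] [ 457.42562439 -276.31459181   -3.65331508] [-3.13680385e+00 -2.76729355e-03 -1.06673601e+00]
```

Fingertips are now at z ≈ 30 and 34 mm above the reported TCP, which agrees with the earlier triangulation. The jaws are centred over the loop within 3 mm. Next: 25 mm lower, then close.

>>> arm_command:
  rows:
    - [[-2,-1,8,-0.004,0,0],[-2,-1,16,-0.004,0,0],[-2,-1,21,-0.004,0,0],[-2,-1,25,-0.004,0,0],[-2,-1,25,-0.004,0,0],[-2,-1,25,-0.004,0,0]]

```text
clock: 14.35
ee_pos: [456.4, -273.8, -29.9]
tool_rot: [3.141, -0.001, -1.068]
force: [0.4, -1.2, 0.3]
width: 66.1
```

>>> arm_command:
  rows:
    - [[0,0,0,0,0,0],[0,0,0,0,0,0],[0,0,0,0,0,0],[0,0,0,0,0,0],[0,0,0,0,0,0],[0,0,0,0,0,0]]
  fingers: -1
  newtons: 30

```text
clock: 14.95
ee_pos: [456.7, -273.8, -29.4]
tool_rot: [-3.141, -0.001, -1.067]
force: [-0.8, 0.6, 5.2]
width: 48.6
```

>>> arm_command:
  rows:
    - [[0,0,-10,0,0,0],[0,0,-40,0,0,-0.05],[0,0,-80,0,0,-0.15],[0,0,-120,0,0,-0.28],[0,0,-155,0,0,-0.42],[0,0,-170,0,0,-0.56],[0,0,-170,0,0,-0.7],[0,0,-170,0,0,-0.84],[0,0,-170,0,0,-0.98],[0,0,-170,0,0,-1.12],[0,0,-170,0,0,-1.26],[0,0,-170,0,0,-1.4]]

```text
clock: 16.15
ee_pos: [456.0, -273.4, 140.4]
tool_rot: [3.141, 0.001, 0.338]
force: [0.4, -0.5, -1.1]
width: 48.6
```

```bash
python3 -c "
from h import *
s=env.observe();print(s['width'],s['force'],s['joint_positions'].round(2))
go((605,75,150),74.5)"
```

```text
48.63140719699907 [ 0.39898168 -0.51088717 -1.10354715] [ 0.31  0.67  0.24  1.92 -0.28  0.58 -0.5 ]
pose [ 456.  -273.4  140.4] [180.    0.   19.4] move [ 256.2 -279.2  -10. ] [ 0.     0.001 -0.962]
```

>>> arm_command:
  rows:
    - [[26,-28,-10,0,0,-0.1],[52,-56,-10,0,0,-0.22],[78,-85,-10,0,0,-0.34],[104,-113,-10,0,0,-0.46],[130,-142,-10,0,0,-0.58],[157,-171,-10,0,0,-0.7],[184,-200,-10,0,0,-0.82],[211,-230,-10,0,0,-0.93],[238,-259,-10,0,0,-0.962],[256,-279,-10,0,0,-0.962],[256,-279,-10,0,0,-0.962],[256,-279,-10,0,0,-0.962]]

```text
clock: 17.35
ee_pos: [606.6, 73.9, 149.8]
tool_rot: [-3.141, 0.002, 1.296]
force: [-0.3, -0.8, -1.1]
width: 48.7
```

```bash
python3 - <<'E'
from h import *
import pickle
im,s=shot('wrist');print(s['ee_pos'],np.degrees(s['tool_rot']),s['width'])
pickle.dump((im,s),open('w5.pkl','wb'))
save('w5.png',cv2.resize(im['pixels'],(800,600),interpolation=2))
E
```

```text
[606.63246846  73.85558408 149.79697536] [-1.79980389e+02  1.26431636e-01  7.42577473e+01] 48.734454814095905
```

View pics/w5.png

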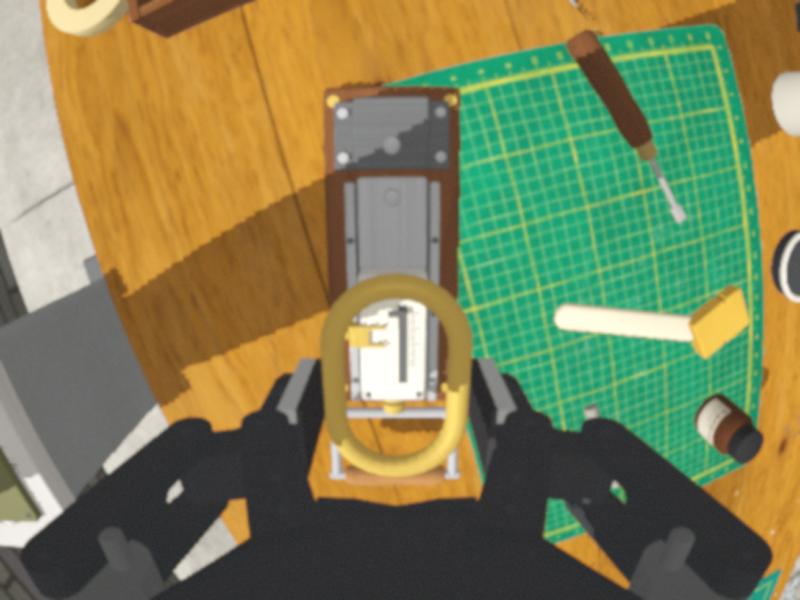

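```bash
python3 - <<'E'
from m import *
z=149.8+33
rep('w5.pkl',[('fix',391,145,64),('bal',391,196,64),('baseTL',328,90,16),('baseTR',460,90,16),('BL',329,290,16),('BR',457,290,16),('loopTop',398,276,z),('loopTopIn',398,301,z),('loopBotIn',398,451,z),('loopBot',397,476,z),('loopL',321,375,z),('loopR',474,375,z),('grip',395,476,44),('fork',382,337,60),('ptr',400,312,60)],74.5)
im,s=pickle.load(open('w5.pkl','rb'))
for t in('fork','pointer','oval_loop'):
  if 0: pass
E
```

```text
fix [627.1 153.   64. ] along 315.0 across -563.4
bal [619.4 125.8  64. ] along 286.7 across -563.2
baseTL [597.9 202.4  16. ] along 354.8 across -522.1
baseTR [680.3 179.   16. ] along 354.3 across -607.7
BL [559.6  73.1  16. ] along 219.9 across -519.7
BR [644.1  49.3  16. ] along 219.6 across -607.5
loopTop [618.2 108.8 182.8] along 270.1 across -566.6
loopTopIn [616.  101.1 182.8] along 262.1 across -566.6
loopBotIn [600.9  47.  182.8] along 205.9 across -566.5
loopBot [597.4  35.9 182.8] along 194.2 across -566.1
loopL [584.4  83.3 182.8] along 236.4 across -540.9
loopR [633.5  69.5 182.8] along 236.2 across -591.9
grip [566.5 -69.4  44. ] along 84.5 across -564.4
fork [591.1  46.2  60. ] along 202.5 across -557.2
ptr [605.8  58.6  60. ] along 218.3 across -568.1
```

>>> arm_command:
  rows:
    - [[34,-1.5,0,0,0,0],[67,-3,20,0,0,0],[67,-3,55,0,0,0],[67,-3,85,0,0,0],[67,-3,100,0,0,0],[67,-3,110,0,0,0],[67,-3,118,0,0,0],[67,-3,126,0,0,0],[67,-3,126,0,0,0],[67,-3,126,0,0,0]]

```text
clock: 18.4
ee_pos: [623.2, 139.0, 24.5]
tool_rot: [3.14, 0.0, 1.295]
force: [0.4, -0.6, -0.8]
width: 48.8
```

>>> arm_command:
  rows:
    - [[0,0,4,0,0,0],[0,0,8,0,0,0],[0,0,11,0,0,0],[0,0,13,0,0,0],[0,0,13,0,0,0]]

```text
clock: 18.9
ee_pos: [622.7, 139.0, 10.9]
tool_rot: [3.141, 0.001, 1.295]
force: [0.9, -0.1, -0.6]
width: 48.4
```

>>> arm_command:
  rows:
    - [[0,0,1,0,0,0],[0,0,2,0,0,0],[0,0,2,0,0,0]]

```text
clock: 19.2
ee_pos: [622.8, 139.0, 10.6]
tool_rot: [3.141, 0.0, 1.295]
force: [-3.6, -1.0, 10.9]
width: 49.1
```

Contact came exactly at the predicted height, with the loop's underside at 40 mm. I'll release and rise.

>>> arm_command:
  rows:
    - [[0,0,-1,0,0,0],[0,0,-1,0,0,0],[0,0,-1,0,0,0],[0,0,-1,0,0,0],[0,0,-10,0,0,0],[0,0,-40,0,0,0],[0,0,-85,0,0,0],[-20,0,-130,0,0,0],[-50,0,-140,0,0,0],[-70,0,-140,0,0,0],[-70,0,-140,0,0,0]]
  fingers: 0.6

```text
clock: 20.3
ee_pos: [603.3, 66.9, 150.4]
tool_rot: [3.14, 0.003, 1.289]
force: [-0.1, -0.3, 1.0]
width: 68.3
```

```bash
python3 - <<'E'
from m import *
im,s=shot('wrist');print(s['ee_pos'],np.degrees(s['tool_rot']),s['width'],s['joint_positions'].round(2))
pickle.dump((im,s),open('w6.pkl','wb'))
ex=np.array([.2672,.9636,0]);ey=np.array([-.9636,.2672,0])
for t in('oval_loop','round_ring'):
  for d in env.silhouettes(im,t):
    m=d['pixels'];c=max(cv2.findContours(m.astype(np.uint8),cv2.RETR_EXTERNAL,cv2.CHAIN_APPROX_NONE)[0],key=len)[:,0]
    for z in(44,):
        w=np.array([[ex@(q:=hit(im,a,b,z,s)),ey@q] for a,b in c],np.float32)
        print(t,round(d['p'],2),np.round(d['box']),im['pixels'][m].mean(0).round(),cv2.minAreaRect(w))
save('w6.png',cv2.resize(im['pixels'][20:260,140:360],(550,600),interpolation=2))
go((565.4,-67.4,100),-15.5)
E
```

```text
[603.32250826  66.92015503 150.43892452] [179.88092423   0.18481475  73.86073601] 68.29664920187885 [-0.23  0.73  0.06  1.68 -0.06  0.74 -0.42]
oval_loop 0.96 [251. 102.  58.  81.] [179. 152.  84.] ((300.1316833496094, -563.6329956054688), (50.68925476074219, 74.37165069580078), 88.9951171875)
oval_loop 0.69 [187. 283.  20.  30.] [ 83. 181. 168.] ((101.84529113769531, -489.6024169921875), (14.023584365844727, 41.10900115966797), 66.92405700683594)
round_ring 0.39 [253. 246.  84. 116.] [194. 166. 136.] ((111.92242431640625, -565.0851440429688), (94.84581756591797, 72.74069213867188), 89.67306518554688)
pose [603.7  73.2 149. ] [180.   -0.   74.2] move [-145.7    1.3   48.9] [-0.000e+00 -1.000e-03  1.566e+00]
```

View pics/w6.png

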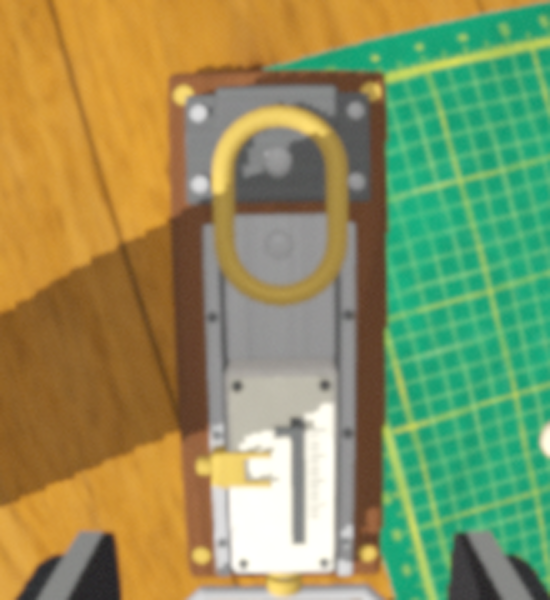

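The loop lies flat over both pins: 50.7 × 74.4 mm at z = 44, centred between them. The pointer is at crop row 430 and the fork gap at about 468.

```bash
python3 - <<'E'
from h import *
import pickle
im,s=pickle.load(open('w6.pkl','rb'))
ex=np.array([.2672,.9636,0])
for n,u,v in(('ptr',285,430),('prong1',262,454),('prong2',262,482),('fork',265,468),('housing top',280,368),('housing bottom',280,572)):
    print(n,[round(ex@hit(im,140+u/2.5,20+v/2.5,z,s),1) for z in(58,61)])
hsv=cv2.cvtColor(im['pixels'],cv2.COLOR_RGB2HSV)
sub=im['pixels'][185:222,228:268]
for r in range(0,37): print(185+r,' '.join('%3d'%x for x in sub[r,::2].astype(int).sum(1)//3), '|',' '.join('%3d'%(int(x[0])-int(x[2])) for x in sub[r,::4]))
E
```

```text
ptr [np.float64(217.3), np.float64(218.2)]
prong1 [np.float64(208.0), np.float64(209.0)]
prong2 [np.float64(196.8), np.float64(197.9)]
fork [np.float64(202.4), np.float64(203.5)]
housing top [np.float64(240.7), np.float64(241.4)]
housing bottom [np.float64(158.2), np.float64(159.8)]
185 141 143 179 183 184 184 185 185 184 182 183 184 184 182 180 178 183 215 227 246 |   2  16  18  16  19  19  18  18  19  19
186 143 141 177 184 184 184 185 185 184 183 183 185 184 181 165 158 172 227 246 251 |   0  17  18  17  19  19  19  18  17  20
187 145 139 177 183 184 185 185 185 183 183 183 183 183 181 141 121 148 215 239 251 |   2  15  18  18  19  18  19  14  10  20
188 151 139 176 184 185 184 185 184 183 183 184 181 180 177 126  92 120 187 215 250 |   2  16  19  19  18  18  18  12   5  19
189 169 142 177 185 184 186 186 185 184 184 181 174 173 168 118  83 102 163 196 247 |   2  15  20  18  19  19  18  10   2  19
190 189 146 176 185 185 185 186 186 184 186 180 158 151 149 114  98 102 153 192 239 |   1  16  18  19  19  18  14   6   2  18
191 194 147 175 184 186 187 186 187 191 198 191 147 130 130 
[... 3145 characters left out ...]
 252 216 137 138 213 244 240 |  11  19  11   9  11   9   5  16   1  18
217 220 189 247 253 253 254 254 254 254 254 253 253 253 252 216 137 138 213 241 237 |   3  14   5   2   3   4   5  16   3  19
218 221 189 246 254 253 254 254 254 254 254 254 253 253 253 217 137 138 213 242 239 |   1  13   4   1   2   3   4  17   4  18
219 221 189 245 253 253 254 254 254 254 254 254 253 253 252 217 138 139 213 242 239 |   2  13   4   1   2   3   4  16   2  18
220 220 189 243 253 253 254 254 254 254 254 254 253 253 253 217 135 139 214 246 244 |   1  12   4   2   3   3   4  17   3  18
221 220 188 243 253 253 254 254 254 254 254 254 253 253 253 217 138 139 214 246 244 |   1  13   4   1   2   2   4  16   0  19
```

>>> arm_command:
  rows:
    - [[-40,0,0,0,0,0.14],[-80,0,0,0,0,0.28],[-120,1,0,0,0,0.42],[-146,1,0,0,0,0.56],[-146,1,0,0,0,0.7],[-146,1,0,0,0,0.84],[-146,1,0,0,0,0.98],[-146,1,0,0,0,1.12],[-146,1,0,0,0,1.26],[-146,1,0,0,0,1.4],[-146,1,0,0,0,1.54],[-146,1,0,0,0,1.566]]
  fingers: 0

```text
clock: 21.65
ee_pos: [565.3, -66.9, 148.4]
tool_rot: [3.141, 0.0, -0.27]
force: [-0.7, 0.4, -0.5]
width: 42.5
```

```bash
python3 -c "
from h import *
s=env.observe();print(s['width'],s['force'],s['joint_positions'].round(2))
go((565.4,-67.4,0),-15.5)"
```

```text
42.46709658967169 [-0.71791065  0.41710939 -0.464174  ] [-0.24  0.74  0.49  1.81 -0.5   0.72 -1.32]
pose [565.3 -66.9 148.4] [180.    0.  -15.4] move [  0.2   0.4 148.4] [0.    0.    0.001]
```

>>> arm_command:
  rows:
    - [[0,0,45,0,0,0],[0,0,85,0,0,0],[0,0,115,0,0,0],[0,0,135,0,0,0],[0,0,150,0,0,0],[0,0,150,0,0,0]]

```text
clock: 22.25
ee_pos: [563.9, -68.0, -2.8]
tool_rot: [3.142, 0.003, -0.269]
force: [-0.4, 0.8, 0.1]
width: 42.7
```

>>> arm_command:
  rows:
    - [[0,0,0,0,0,0],[0,0,0,0,0,0],[0,0,0,0,0,0],[0,0,0,0,0,0],[0,0,0,0,0,0],[0,0,0,0,0,0],[0,0,0,0,0,0],[0,0,0,0,0,0]]
  fingers: -1
  newtons: 60

```text
clock: 23.05
ee_pos: [565.9, -69.0, 0.2]
tool_rot: [-3.141, -0.003, -0.271]
force: [-0.4, 0.8, 6.5]
width: 13.6
```

>>> arm_command:
  rows:
    - [[0,3,0,0,0,0],[0,6,0,0,0,0],[0,9,0,0,0,0],[0,12,0,0,0,0],[0,15,0,0,0,0],[0,18,0,0,0,0],[0,20,0,0,0,0],[0,22,0,0,0,0],[0,24,0,0,0,0],[0,26,0,0,0,0],[0,28,0,0,0,0],[0,28,0,0,0,0]]

```text
clock: 24.25
ee_pos: [559.3, -93.0, 0.2]
tool_rot: [-3.138, -0.002, -0.269]
force: [1.6, 6.9, 5.6]
width: 13.1
```

```bash
cat > chk.py <<'E'
from m import *
im,s=shot('wrist');p=np.array(s['ee_pos']);ex=np.array([.2672,.9636,0])
print(p,s['tool_rot'],s['force'],s['width'],'along',ex@p)
f=[d for d in env.search_frame(im,'fork')][:2];print([(np.round(d['box'],1),round(d['p'],2)) for d in f])
pickle.dump((im,s),open('w7.pkl','wb'))
u,v,w,h=f[0]['box']
x0,x1,y0,y1=int(u-w/2-22),int(u+w/2+14),int(v-h/2-12),int(v+h/2+4)
print('cols',x0,x1)
for r in range(y0,y1): print(r,' '.join(('%3d'%(q.sum()//3) if q[0]-q[2]<50 else '##'+str(min(9,(q[0]-q[2])//20))) for q in im['pixels'][r,x0:x1].astype(int)))
E
python3 chk.py
```

```text
[ 5.59314636e+02 -9.29971697e+01  1.83709704e-01] [-3.13757764e+00 -2.32301456e-03 -2.68738107e-01] [1.61848956 6.86271542 5.60209469] 13.080425218682391 along 59.83679800227617
[(array([ 38.7, 282.9,  37. ,  42.2]), 0.61)]
cols -1 71
249 
250 
251 
252 
253 
254 
255 
256 
257 
258 
259 
260 
261 
262 
263 
264 
265 
266 
267 
268 
269 
270 
271 
272 
273 
274 
275 
276 
277 
278 
279 
280 
281 
282 
283 
284 
285 
286 
287 
288 
289 
290 
291 
292 
293 
294 
295 
296 
297 
298 
299 
300 
301 
302 
303 
304 
305 
306 
307
```

```bash
cat > chk.py <<'E'
from m import *
im,s=shot('wrist');p=np.array(s['ee_pos']);ex=np.array([.2672,.9636,0]);ey=np.array([-.9636,.2672,0])
print(p.round(1),s['force'].round(1),s['width'],'along',(ex@p).round(1),'F along',(ex@s['force']).round(1))
P=ex*183-ey*553+[0,0,60];u,v=map(int,proj(im,P,s));print('fork at',u,v,[(np.round(d['box']),round(d['p'],2)) for d in env.search_frame(im,'fork')])
pickle.dump((im,s),open('w7.pkl','wb'))
x0=u-24;y0=v-22
print('    ',' '.join('%3d'%c for c in range(x0,u+22)))
for r in range(y0,v+20): print(r,' '.join(('%3d'%(q.sum()//3) if q[0]-q[2]<50 else '##'+str(min(9,(q[0]-q[2])//20))) for q in im['pixels'][r,x0:u+22].astype(int)))
E
python3 chk.py
```

```text
[ 5.594e+02 -9.280e+01  2.000e-01] [0.8 5.2 6.1] 13.957871817023296 along 60.0 F along 5.3
fork at 33 274 [(array([ 40., 284.,  38.,  42.]), 0.87)]
       9  10  11  12  13  14  15  16  17  18  19  20  21  22  23  24  25  26  27  28  29  30  31  32  33  34  35  36  37  38  39  40  41  42  43  44  45  46  47  48  49  50  51  52  53  54
252 190 191 188 179 154 114  87  86  82  85 118 160 185 199 221 244 251 251 250 250 248 245 240 233 225 217 211 207 204 198 190 181 171 162 157 154 153 150 149 144 142 141 141 140 142 141
253 190 190 189 183 165 126  94  85  82  81 105 150 180 194 211 239 252 254 255 254 254 254 253 252 252 251 250 250 248 243 237 229 222 214 211 208 204 197 189 181 172 162 156 155 153 152
254 190 189 189 186 172 135  99  88  85  79  93 136 175 190 201 226 250 254 255 255 255 255 255 255 255 255 255 255 254 253 253 252 251 251 250 250 248 243 237 229 222 215 212 210 205 198
255 191 189 188 188 177 147 109  88  84  82  88 129 168 187 194 210 238 252 255 255 255 255 255 255 255 255 255 255 255 255 255 255 255 255 255 255 255 254 253 253 252 251 251 250 248 244
256 189 190
[... 6432 characters left out ...]
 ##7 ##7 ##7 ##7 ##7 ##7 ##7 ##7 ##6 ##5 ##5 ##5 ##5 ##5 ##5 ##5 ##5 ##5 ##5 ##5 ##6 ##6 ##6 ##6 ##6 ##6 ##5 ##4 ##4 ##4 ##5 ##5 ##5 ##5
291 ##7 ##7 ##7 ##7 ##7 ##7 ##7 ##7 ##7 ##7 ##7 ##7 ##7 ##7 ##7 ##7 ##7 ##7 ##7 ##7 ##7 ##6 ##5 ##5 ##5 ##5 ##5 ##5 ##5 ##5 ##5 ##5 ##6 ##6 ##6 ##6 ##6 ##6 ##5 ##5 ##5 ##5 ##5 ##5 ##5 ##5
292 ##7 ##7 ##7 ##7 ##7 ##7 ##7 ##7 ##7 ##7 ##7 ##7 ##7 ##7 ##7 ##7 ##7 ##7 ##7 ##7 ##7 ##6 ##5 ##5 ##5 ##5 ##5 ##5 ##5 ##5 ##5 ##5 ##5 ##6 ##6 ##6 ##6 ##6 ##5 ##5 ##5 ##5 ##5 ##5 ##5 ##5
293 ##7 ##7 ##7 ##7 ##7 ##7 ##7 ##7 ##7 ##7 ##7 ##7 ##7 ##7 ##7 ##7 ##7 ##7 ##7 ##7 ##7 ##7 ##6 ##6 ##5 ##5 ##5 ##5 ##5 ##5 ##5 ##5 ##5 ##6 ##6 ##6 ##6 ##6 ##6 ##5 ##5 ##5 ##5 ##5 ##5 ##5
```

The pointer sits about 8.7 mm short of the fork's middle. Both the pixels and the travel give that figure, so I'll pull further.

>>> arm_command:
  rows:
    - [[0,1,0,0,0,0],[0,2,0,0,0,0],[0,3,0,0,0,0],[0,4,0,0,0,0],[0,5,0,0,0,0],[0,6,0,0,0,0],[0,7,0,0,0,0],[0,8,0,0,0,0],[0,9,0,0,0,0],[0,9,0,0,0,0],[0,9,0,0,0,0],[0,9,0,0,0,0]]

```text
clock: 25.65
ee_pos: [557.5, -99.7, 0.2]
tool_rot: [-3.135, -0.002, -0.267]
force: [2.5, 8.5, 7.2]
width: 13.2
```

```bash
sed -i 's/x0=u-24;y0=v-22/x0=u-18;y0=v-20/; s/range(y0,v+20)/range(y0,v+10)/' chk.py; python3 chk.py
```

```text
[ 5.575e+02 -9.970e+01  2.000e-01] [2.5 8.5 7.2] 13.153157264647364 along 52.9 F along 8.8
fork at 25 272 [(array([ 31., 282.,  35.,  35.]), 0.88)]
       7   8   9  10  11  12  13  14  15  16  17  18  19  20  21  22  23  24  25  26  27  28  29  30  31  32  33  34  35  36  37  38  39  40  41  42  43  44  45  46
252 192 192 192 192 191 185 164 124 110 121 125 113 133 189 235 252 254 255 254 253 253 252 252 250 248 244 239 235 230 227 223 216 208 200 192 186 180 177 172 166
253 192 192 192 192 192 188 172 137 106 111 120 113 123 179 232 252 255 255 255 255 255 255 255 255 255 254 254 253 253 253 252 251 248 244 238 234 230 226 221 214
254 191 192 192 192 192 190 179 149 112 105 116 116 115 159 218 250 255 255 255 255 255 255 255 255 255 255 255 255 255 255 255 255 255 255 254 254 253 253 252 250
255 192 191 191 191 191 190 183 161 124 101 110 116 111 139 197 240 253 255 255 255 255 255 255 255 255 255 255 255 255 255 255 255 255 255 255 255 255 255 255 255
256 191 192 192 191 191 190 187 172 136 102 103 110 110 123 171 223 250 255 255 255 255 255 255 255 255 255 255 255 255 255 255 255
[... 3432 characters left out ...]
 248 255 255 255 255 255 255 255 255 255 255
278 ##5 ##5 ##4 ##3 ##3 ##2 180 183 184 186 185 174 ##3 ##4 ##4 ##4 ##4 ##4 ##4 ##4 ##4 ##3 ##4 ##5 ##6 ##6 ##6 ##5 ##3 235 253 255 255 255 255 255 255 255 255 255
279 ##7 ##6 ##6 ##5 ##5 ##4 ##3 ##3 ##2 166 172 171 ##3 ##4 ##5 ##5 ##5 ##5 ##5 ##4 ##4 ##4 ##4 ##5 ##6 ##6 ##6 ##5 ##4 217 250 255 255 255 255 255 255 255 255 255
280 ##6 ##6 ##6 ##6 ##6 ##5 ##5 ##5 ##5 ##4 ##4 ##4 ##4 ##5 ##5 ##5 ##5 ##5 ##5 ##5 ##5 ##5 ##5 ##5 ##5 ##6 ##6 ##6 ##5 ##2 240 254 255 255 255 255 255 255 255 255
281 ##6 ##6 ##6 ##6 ##6 ##6 ##6 ##6 ##6 ##6 ##6 ##6 ##6 ##5 ##5 ##5 ##5 ##5 ##5 ##5 ##5 ##5 ##5 ##5 ##5 ##5 ##6 ##6 ##5 ##3 220 250 255 255 255 255 255 255 255 255
```

>>> arm_command:
  rows:
    - [[0,0.5,0,0,0,0],[0,1,0,0,0,0],[0,1.5,0,0,0,0],[0,2,0,0,0,0],[0,2,0,0,0,0],[0,2,0,0,0,0],[0,2,0,0,0,0],[0,2,0,0,0,0]]

```text
clock: 26.55
ee_pos: [557.1, -101.2, 0.2]
tool_rot: [-3.135, -0.002, -0.267]
force: [2.4, 9.2, 7.7]
width: 13.7
```

```bash
sed -i 's/range(y0,v+10)/range(y0+4,v+1,2)/' chk.py; python3 chk.py; python3 - <<'E'
from m import *
ex=np.array([.2672,.9636,0]);ey=np.array([-.9636,.2672,0])
# independent views of pointer/fork: predicted places and gold/dark pixels
for n in('side','scene'):
    im,s=shot(n)
    print(n,[(t,[(np.round(d['box']),round(d['p'],2)) for d in env.search_frame(im,t)[:2]]) for t in('fork','pointer','oval_loop')])
    u,v=map(int,proj(im,ex*183-ey*553+[0,0,61]));print(u,v)
    for r in range(v-7,v+8): print(r,' '.join(('%3d'%(q.sum()//3) if q[0]-q[2]<45 else '##'+str(min(9,(q[0]-q[2])//20))) for q in im['pixels'][r,u-12:u+14].astype(int)))
E
```

```text
[ 5.571e+02 -1.012e+02  2.000e-01] [2.4 9.2 7.7] 13.717106815751345 along 51.3 F along 9.5
fork at 23 272 [(array([ 30., 280.,  39.,  36.]), 0.64)]
       5   6   7   8   9  10  11  12  13  14  15  16  17  18  19  20  21  22  23  24  25  26  27  28  29  30  31  32  33  34  35  36  37  38  39  40  41  42  43  44
256 192 192 193 192 192 192 191 191 189 175 143 122 132 131 120 123 158 205 239 252 254 255 255 255 255 255 255 255 255 255 255 255 255 255 255 255 255 255 255 255
258 193 193 192 193 193 192 193 191 191 185 162 128 121 130 127 116 129 166 197 213 219 223 229 242 253 255 255 255 255 255 255 255 255 255 255 255 255 255 255 255
260 193 193 194 193 194 194 193 190 183 174 159 130 111 123 129 123 117 146 177 192 195 196 198 210 236 252 255 255 255 255 255 255 255 255 255 255 255 255 255 255
262 194 193 194 194 194 192 186 172 ##3 ##4 ##3 ##2 155 168 170 169 170 180 190 193 191 187 191 212 241 253 255 255 255 255 255 255 255 255 255 255 255 255 255 255
264 194 194 194 195 194 193 188 174 ##3 ##4 ##4 ##4 ##2 178 190 193 194 194 194 191 181 ##3 ##4 ##3 208 247 255 255 255 255 255 255
[... 3632 characters left out ...]
 ##7 ##4 132  87  53  47  46  45  49  41  39  56  95
180 ##3 162 161 114 103 ##3 ##5 ##6 ##4 ##3 ##4 ##4 ##3 ##2 237 223 138  60  47  44  47  46  40  36  49  83
181 ##4 121 125 103 ##3 ##5 ##6 ##6 ##3 242 252 248 248 249 250 241 161  64  49  46  47  45  47  50  55  70
182 ##4 ##2  95  92 ##2 ##4 ##5 ##5 ##3 246 253 252 252 252 252 250 216  86  46  44  44  49  63  64  61  65
183 ##3  73  94 105  89  85 ##2 ##3 194 245 251 251 252 252 252 251 231 109  49  43  42  46  56  59  58  61
184 ##2  54  87 107  97  86  96 125 198 241 248 245 244 250 252 251 233 117  50  45  41  36  43  50  48  50
185 ##2  46  74 102 106  87  90 124 196 234 237 240 241 248 252 251 230 113  52  43  42  39  44  44  36  37
```

All three cues agree the pointer is centred within about 1 mm: pixel offset about −0.3 mm after parallax, travel 14.8 against 15.1 mm, and pull 9.5 N against about 10 N expected. Handing in.

```bash
python3 - <<'E'
from h import *
s=env.observe();print(s['clock'],s['force'].round(1),s['width'],np.abs(s['qd']).max().round(4))
im,_=shot('side');print('pins mid',proj(im,np.array([.2672,.9636,0])*293-np.array([-.9636,.2672,0])*-0+np.array([542.8,-150.5,44])),[(np.round(d['box']),round(d['p'],2)) for d in env.search_frame(im,'oval_loop')])
print(env.job_done())
E
```

```text
27.05 [1.6 9.6 7.9] 13.224246966196457 0.0028
pins mid (np.float64(237.9613934813966), np.float64(279.6777626744687)) [(array([303., 240.,  31.,  16.]), 0.74), (array([238., 282.,  27.,  25.]), 0.68), (array([222., 167.,  11.,   9.]), 0.66), (array([291., 210.,  20.,  11.]), 0.48)]
the job is handed in; nothing more can be done
None
```

I pushed the balance to its home stop and laid the brass oval loop flat over both pins. I then drew the handle out until the pointer stood in the fork, and handed the job in at about 27 s while still gripping. `job_done()` reports no verdict, so the outcome rests on my own checks.

**Last checks:**
- **Loop:** after I let go, it measured 50.7 × 74.4 mm at the right height and was centred between the pins. In the side picture taken just before hand-in it was still at the pins. I took its tautness from the travel and the pull, not from a direct force on the pin.
- **Pointer:** the close wrist view put it within about 1 mm of the fork's middle. The spring had stretched 14.8 mm by arm travel, against 15.1 mm measured to the fork.
- **Load:** the pull along the tester was about 9.5 N, against about 10 N expected for that stretch. The arm was still.
- **Round ring and D-ring:** I never went near them, but I did not measure them again at the end.

**What disagreed:**
- The fingertips sit about 37 mm farther back than the stated tool frame. My first grasp closed on nothing above the grip, without touching anything. After that I set heights from triangulated fingertip positions and from contact.
- The finger opening read about 1.5 to 2.5 mm under the true size on both the grip and the loop.
- The detector did not find the fork in the final side and scene views, so the pointer check rests on the wrist view, the travel and the force.

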